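# Set a casting flask on the bench vibrator and start it at the guarded switch

## Task

Take the flask with the orange mould out of the curing rack, put it on the bench vibrator between the two guide plates and work its square foot down into the square recess until it sits fully home, lowering it all the way rather than dropping it. Only then start the vibrator: lift the red spring guard, flip the toggle beneath it away from the robot to ON, and let the guard drop shut again. Leave the two grey flasks standing in the rack and the other things on the table where they are.

Things in the scene. Friction and masses are not known exactly. Their poses are not given: they have to be found in the camera images.
- flask_orange: Casting flask to be loaded: aluminium box jacket 60 (own x) x 38 (own y) x 55 mm with an orange silicone top face, on a square steel foot 30 x 30 mm, 12 mm high, centred below, the foot's lower edge chamfered 2.5 mm. 67 mm high in all, 0.28 kg (varies). Origin: centre of the foot's underside; z up.
- flask_grey_1: Bystander flask of the same shape and size with a grey top face, standing in the rack. Origin as above.
- flask_grey_2: Second bystander flask with a grey top face, standing in the rack. Origin as above.
- rack: Fixed curing rack: wooden base 75 (own x) x 226 (own y) x 8 mm; four steel plates across it at own y = -111, -37, 37, 111 mm (4 mm thick, 50 mm along x, tops 74 mm up, level with the flasks' tops). Bay centres at y = -74, 0, 74 mm; flasks stand on the base, their 60 mm length along the row, ends 5 mm from the plates: only their 60 mm faces are free to grip. Origin: centre of underside; z up.
- vibrator: Fixed blue bench vibrator, base 170 (own x) x 290 (own y) mm, deck 41 mm high. Own x points away from its front. The head, an aluminium plate 110 x 110 mm, top 74 mm above the table, lies at own (0, 72) mm, the switch console at the -y end. On the head two upright guide plates along x (50 mm long, 6 mm thick, 53 mm high) stand left and right of the seat. Origin: centre of the underside.
- seat (a point): Centre of the mouth of the square recess in the head plate, axes as the vibrator. Recess 33.2 x 33.2 mm, 13 mm deep, sides along x and y. Guide plates' inner faces 52 mm apart in y, nearly as high as the flask: it fits only with its 60 mm length along the vibrator's x (either way), and fingers have room only at its 38 mm wide ends. Home: jacket on the plate, flask origin 12 mm below this point.
- guard (a joint): Red guard over the toggle: a hood 66 mm wide (y; 60 inside), top 20 mm above its hinge at the far edge (axis along the vibrator's y). Rad: 0 = shut, grows as the near edge lifts, to 1.9. A light spring (0.024 Nm shut, 0.055 Nm at 1.5 rad; about 1 N at the lip) always pulls it shut: it stays up only while something holds it from below, and drops as soon as that is withdrawn.
- guard_hinge (a point): Middle of the guard's hinge line, fixed, at the vibrator's own (35, -78) mm, 82 mm above the table and 20 mm above the panel of the switch pod; axes as the vibrator (x away from its front, y along the hinge). The pod begins 48 mm in front of the hinge; low curbs (10 mm) edge its panel, 72 mm apart inside. Guard and toggle are centred on this point in y.
- guard_lip (a point): Middle of the guard's rolled finger lip. Shut: 56 mm in front (-x) of the hinge, 8 mm above it, 90 mm above the table. Lip 50 mm wide (y), 5.6 mm thick, 10 mm out from the hood's front apron. Beneath it is free air, 25 mm down to the panel's level, 49 mm to the deck (fittings up to 13 mm high on it), so a tilted fingertip goes under it and, the guard riding on the finger, on to the toggle.
- toggle (a joint): Steel bat toggle under the guard on the pod panel. Rad: 0 = OFF, leaning 0.4 towards the front (-x); 0.8 = ON, leaning away (+x). Light (under 1 N at the tip); past the middle it falls over to that end and stays. The shut guard clears it in both positions.
- toggle_tip (a point): Middle of the bat's thick rounded end (10 mm across), 22 mm from its pivot, which lies 24 mm in front of the hinge and 16 mm below it; the bat ends 4 mm beyond. OFF: 33 mm in front of the hinge and 4 mm above it; ON: 15 mm in front.
- sanding_block: Bystander: cork sanding block 64 x 100 x 28 mm (x, y, z), lying on the table; origin: centre of its underside.
- masking_tape: Bystander: roll of masking tape lying flat, 104 mm across, 25 mm high; origin: centre of its underside.
- wax_bar: Bystander: bar of green modelling wax 37 x 76 x 14 mm (x, y, z); origin: centre of its underside.
- marker: Bystander: white and red marker pen 135 mm long (y), 17 mm thick; origin: underside at its middle.
Things that resemble listed ones, but are neither listed nor needed, are in the scene too. Leave any yellow look-alike of the flask_orange alone.

How it is judged:
By the outcome, as a careful person would: the job done as asked, in the order asked, and still so for the second after the job is handed in, with the robot touching nothing.
It also fails if it takes over 64 s, if anything falls off the work surface, if the arm or the gripper's body presses on something with over 40 N, if the wrist force passes 120 N, or if a joint passes its speed limit or range.

## Robot

A 6-joint arm with a two-finger parallel gripper is mounted at the origin on the work surface; the furniture and walls round the work are solid. World frame = base frame: x ahead of the robot, y to its left, z up, the work surface at z = 0. Lengths are in m, angles in degrees, forces in N, time in s.
With the tool pointing down it reaches from about 0.375 to 0.9 m from the base axis. Payload 3.1 kg.
Tool frame: the origin (TCP) lies at the very end of the fingers, on their centre line; the grasp point (between the pads) lies 19 mm behind it; x points along the fingers, z is the direction in which the jaws open and shut, and the axes are right-handed (so a half turn about x gives the same grasp; the last joint's range is limited). The gripper opens to 87 mm and grips with 3 to 60 N. Pads are 19 mm wide; open, the fingers measure 117 mm over their backs; the gripper's body (75 mm by 190 mm) begins 51 mm behind the grasp point.
Start: joints at [-75.086, 30.224, 82.088, -0, 67.689, -10.227], TCP at [0.266, -0.566, 0.223] pointing down, gripper open.
Joint ranges: [-176.69, 176.69], [-43.24, 126.21], [12.49, 139.97], [-82, 262], [0, 151.66], [-163.58, 163.58]. Speed limits (degrees/s): [159.86, 159.86, 180, 180, 180, 180].

## Interface

Orientations are given as a 3x3 rotation matrix whose columns are the frame's x, y, z axes.
In Python, from rig import bot gives the robot as it stands.
- The arm moves only by the tool send_rows, never from a script. Its arguments are lists of equal length, an entry for each row: "fingers": the opening, from 0 (shut) to 1 (fully open); "dp": the shift along the world's x, y, z in mm, a list of three; "turn": the turn, a rotation vector about the world's x, y, z in rad, a list of three. In form: {"fingers": [fingers, ...], "dp": [[tx, ty, tz], ...], "turn": [[rx, ry, rz], ...]}. A call has 1 to 10 rows; each row is the pose to reach, as a shift and turn from the pose measured when the call began; what a row does not reach only later rows make up. A row lasts 1/12 s, in which the tool goes at most 41.7 mm and 7.16 degrees, less where a joint would pass 70% of its speed; a pose out of reach is approached as far as the arm can. A call with a gripper value outside its range is refused whole. The fingers move at their own pace and stop on an object; the grip force is fixed at half the most. Time passes only in rows, so rows that repeat a pose let the fingers close. It gives the time, the measured TCP pose, the force and the opening at its end, in the units of the state.
- bot.read_state(): the state, without advancing time (a new reading comes with each control period).
- bot.capture(name): name is "scene" or "top" or "wrist"; returns a dict with "img" (420x560x3 uint8, blue, green, red), "z_map" (420x560 float32, m along the optical axis (not along the pixel's ray), 0 where there is no reading), "mtx" (3x3 intrinsics, pixels), "origin" and "orientation" of the camera in the world; the wrist camera has in their place "hand_eye" (4x4, takes a point from camera to tool coordinates, whose origin is the TCP and whose axes are the tool frame's). Camera axes: x right, y up, looking along -z (the intrinsics and any distortion apply to the point x, -y, -z); pixel columns grow to the right and rows downward; lengths in m; the calibration is good to about 2 mm. The wrist camera is an equidistant fisheye: a pixel r from the principal point sees the ray r / f radians off the axis. A picture is of the moment at which its call begins: read the wrist's pose just before it.
- bot.hand_in(): hands the job in, once; it reports no verdict.
The state is a dict: "time_s": time; "joint_positions": joint angles; "qvel": joint speeds; "tau": joint torques, N m; "position": TCP position; "tcp_rot": TCP orientation; "force": force on the tool from outside, world axes, zero at the start; "moment": the same for the moment, N m; "opening": opening from 0.0 (shut) to 1.0 (fully open).
Only numpy, scipy, OpenCV 4.12 (cv2) and the standard library are available. Lean on these libraries where they do the work, as an engineer would, in place of code of your own. Each camera call takes 0.05 s, during which the arm holds its last target.

## Working session

There is one attempt and no reset: what is moved stays moved. The work goes in short steps, Python scripts to look and compute and a tool call to move; the robot and the scene stay as the last step left them, time stands still between calls to the robot, and variables do not carry over. Pictures are saved under pics/ and viewed, and the job is handed in when it is done.

Besides the shell and the picture viewer there is one more tool, called as a command line: name --argument value ..., lists and objects as JSON in quotes. send_rows: Moves the arm, as the interface text tells. Its arguments: {"type":"object","properties":{"fingers":{"type":"array","items":{"type":"number"}},"dp":{"type":"array","items":{"type":"array","items":{"type":"number"}}},"turn":{"type":"array","items":{"type":"array","items":{"type":"number"}}}},"required":["fingers","dp","turn"]}

```bash
ls; mkdir -p pics; cat > h.py <<'E'
import numpy as np, cv2
from rig import bot
def pts(c):
    z=c['z_map'];h,w=z.shape;K=c['mtx']
    u,v=np.meshgrid(np.arange(w),np.arange(h))
    P=np.stack([(u-K[0,2])/K[0,0]*z,-(v-K[1,2])/K[1,1]*z,-z],-1)
    return P@np.array(c['orientation']).T+np.array(c['origin'])
E
python3 - <<'E'
from h import *
for n in ['scene','top','wrist']:
    c=bot.capture(n); cv2.imwrite(f'pics/{n}0.png',c['img']); np.savez(f'{n}0.npz',**c)
    print(n,{k:(np.array(v).round(4).tolist() if k not in('img','z_map') else np.shape(v)) for k,v in c.items()})
    print((c['z_map']>0).mean())
s=bot.read_state()
print(s)
E
```

```text
pics
scene {'img': (420, 560, 3), 'z_map': (420, 560), 'mtx': [[380.0292, 0.0, 270.8832], [0.0, 380.0292, 218.2534], [0.0, 0.0, 1.0]], 'origin': [-0.0125, 0.6048, 0.6623], 'orientation': [[-0.6963, 0.4591, -0.5517], [-0.7177, -0.4454, 0.5353], [-0.0, 0.7687, 0.6396]]}
0.9958545918367347
top {'img': (420, 560, 3), 'z_map': (420, 560), 'mtx': [[437.2348, 0.0, 274.6561], [0.0, 437.2348, 208.2602], [0.0, 0.0, 1.0]], 'origin': [0.34, 0.1192, 1.1281], 'orientation': [[0.0155, 0.9883, -0.1516], [-0.9999, 0.0162, 0.0036], [0.006, 0.1515, 0.9884]]}
0.9956760204081633
wrist {'img': (420, 560, 3), 'z_map': (420, 560), 'mtx': [[325.1923, 0.0, 279.9641], [0.0, 325.1923, 210.1133], [0.0, 0.0, 1.0]], 'hand_eye': [[-0.0002, 0.2784, -0.9605, -0.1623], [0.0004, 0.9605, 0.2784, 0.0773], [1.0, -0.0003, -0.0003, -0.0001], [0.0, 0.0, 0.0, 1.0]]}
0.9931845238095238
{'time_s': 0.15, 'joint_positions': array([-7.50870991e+01,  3.02669020e+01,  8.21390369e+01,  2.10183068e-03,
        6.76909660e+01, -1.02282024e+01]), 'qvel': array([ 0.01954888, -0.14846634, -0.11480736, -0.00740274, -0.03325384,
       -0.01958338]), 'tau': array([-7.70145034e-04, -4.40429699e+01, -1.76842296e+01,  6.34269719e-02,
        5.52575989e-02, -8.78168544e-05]), 'position': array([ 0.26541068, -0.56522471,  0.22179731]), 'tcp_rot': array([[-4.02463562e-04,  9.05270246e-01,  4.24835992e-01],
       [ 1.64307480e-03,  4.24836051e-01, -9.05268816e-01],
       [-9.99998569e-01,  3.33699598e-04, -1.65840776e-03]]), 'force': array([-0.29168284, -0.12451737, -0.06866466]), 'moment': array([-0.00597381, -0.01314483, -0.02759558]), 'opening': 0.9997348411254177}
```

View pics/scene0.png

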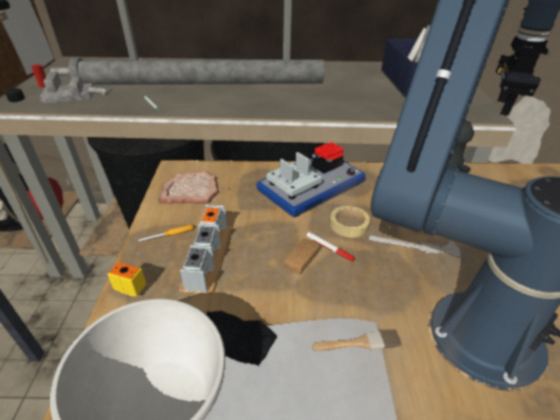

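View pics/top0.png

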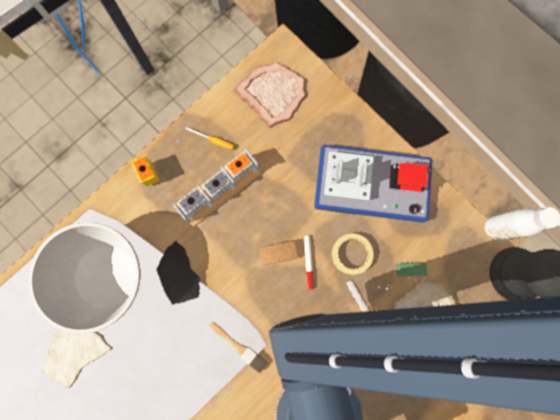

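View pics/wrist0.png

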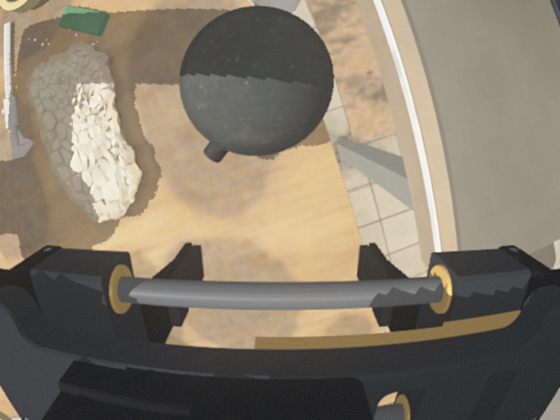

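The scene view shows the rack with its orange-topped flask at (213,215) and two greys at (206,236) and (197,258). A yellow block with an orange top stands off the rack at (126,278), and the vibrator is at (312,178). In the top view the candidates are (240,163), an aluminium jacket in the rack, and (145,170), the yellow look-alike outside it. The one in the rack fits; I'll confirm with enlarged crops.

```bash
python3 - <<'E'
from h import *
c=np.load('top0.npz'); im=c['img']
a=cv2.resize(im[130:230,120:270],None,fx=5,fy=5,interpolation=cv2.INTER_CUBIC); cv2.imwrite('pics/crop_rack.png',a)
a=cv2.resize(im[135:230,305:445],None,fx=5,fy=5,interpolation=cv2.INTER_CUBIC); cv2.imwrite('pics/crop_vib.png',a)
P=pts(c)
for n,(u,v) in dict(orange=(240,163),g1=(217,183),g2=(192,202),yel=(145,170),head=(345,195),guard=(412,178),deck=(380,170)).items(): print(n,P[v,u].round(4))
E
```

```text
orange [0.6124 0.2026 0.0785]
g1 [0.5615 0.2577 0.0769]
g2 [0.5138 0.3175 0.0739]
yel [0.5935 0.4389 0.067 ]
head [ 0.5374 -0.0566  0.0739]
guard [ 0.5765 -0.2137  0.1014]
deck [ 0.6097 -0.1519  0.0418]
```

View pics/crop_rack.png

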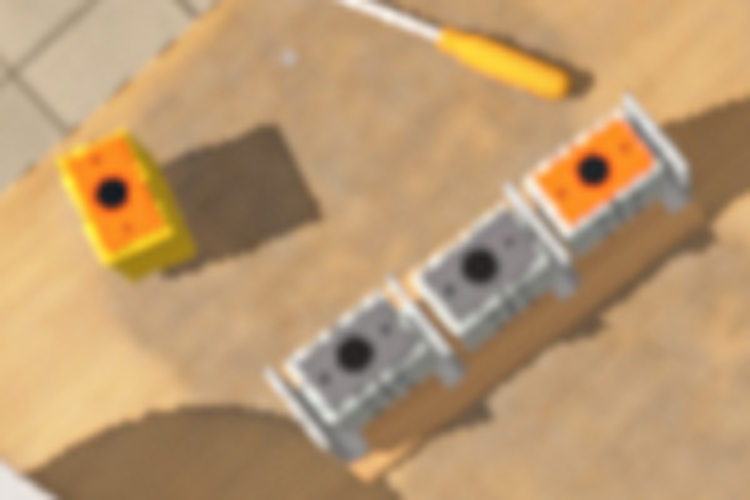

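View pics/crop_vib.png

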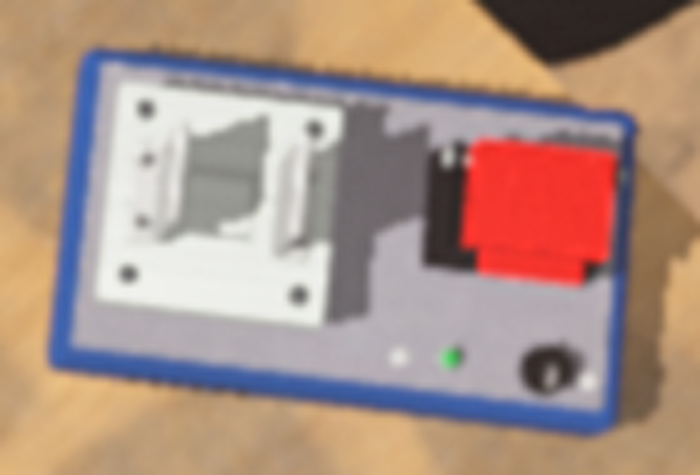

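The crop confirms it: (240,163) is the aluminium flask with the orange top in the rack, and the yellow-sided one stands alone. The red guard is at (412,178), with its lip facing the robot. Now I'll measure.

```bash
cat >> h.py <<'E'
def cast(c,uv,z):
    uv=np.atleast_2d(uv).astype(float);K=c['mtx'];R=np.array(c['orientation']);o=np.array(c['origin'])
    d=np.stack([(uv[:,0]-K[0,2])/K[0,0],-(uv[:,1]-K[1,2])/K[1,1],-np.ones(len(uv))],-1)@R.T
    return o+d*((z-o[2])/d[:,2])[:,None]
def rect(xy):
    (c,s,a)=cv2.minAreaRect((np.asarray(xy)[:,:2]*1000).astype(np.float32)); return np.array(c),s,a
def big(m,near=None):
    n,l,st,ce=cv2.connectedComponentsWithStats(m.astype(np.uint8))
    if near is None: i=1+np.argmax(st[1:,4])
    else: i=l[near[1],near[0]]
    return l==i
E
python3 - <<'E'
from h import *
for n,fl,hd in [('top',(240,155),None),('scene',(213,210),None)]:
    c=dict(np.load(n+'0.npz')); im=c['img']; hsv=cv2.cvtColor(im,cv2.COLOR_BGR2HSV)
    H,S,V=[hsv[...,i].astype(int) for i in range(3)]
    org=((H>=4)&(H<=17)&(S>190)&(V>170))
    lab=cv2.connectedComponentsWithStats(org.astype(np.uint8))
    for i in range(1,lab[0]):
        if lab[2][i,4]>20:
            ct=np.argwhere(lab[1]==i)[:,::-1]
            print(n,'org',lab[3][i].round(1),lab[2][i,4],rect(cast(c,ct,.075)))
    red=((H<4)|(H>175))&(S>190)&(V>120)
    red=big(red); ct=np.argwhere(red)[:,::-1]; print('red',ct.mean(0), 'rect@0.102',rect(cast(c,ct,.102)))
    P=pts(c); 
    blue=((H>100)&(H<130)&(S>130)); blue[:, :]&=(P[...,0]>.42)&(P[...,0]<.75)&(P[...,1]>-.32)&(P[...,1]<.1)&(P[...,2]<.06)
    b=big(blue); q=P[b]; print('blue',b.sum(),rect(q),np.percentile(q[:,2],[5,50,95]), rect(cast(c,np.argwhere(b)[:,::-1],.041)))
    hm=(abs(P[...,2]-.074)<.004)&(P[...,0]>.42)&(P[...,0]<.75)&(P[...,1]>-.3)&(P[...,1]<.1); hm=big(hm)
    print('head',hm.sum(),rect(P[hm]),rect(cast(c,np.argwhere(hm)[:,::-1],.074)))
E
```

```text
top org [238.5 163.8] 166 (array([611.58813477, 206.37228394]), (25.835773468017578, 48.13652038574219), 38.782230377197266)
top org [143.  168.3] 202 (array([596.39569092, 442.23098755]), (50.47112274169922, 29.375282287597656), 28.815034866333008)
red [412.05735294 176.425     ] rect@0.102 (array([ 579.53045654, -213.6494751 ]), (69.6771011352539, 62.00574493408203), 83.668701171875)
blue 481 (array([ 577.46588135, -135.51316833]), (284.491943359375, 162.919677734375), 83.67615509033203) [0.03421667 0.038128   0.04174186] (array([ 576.26574707, -134.7492981 ]), (283.34637451171875, 161.7987823486328), 83.72048950195312)
head 1377 (array([586.94281006, -66.12521362]), (110.76827239990234, 111.3421401977539), 83.93946075439453) (array([586.68737793, -65.66705322]), (110.35276794433594, 110.74258422851562), 83.91136169433594)
scene org [210.4 214.7] 96 (array([608.38867188, 209.57293701]), (26.388673782348633, 44.74305725097656), 40.233604431152344)
scene org [124.1 270.2] 220 (array([586.11169434, 449.32440186]), (52.43492889404297, 30.235124588012695), 27.66456413269043)
red [328.91566265 150.81626506] rect@0.102 (array([ 573.4642334 , -201.76365662]), (82.40968322753906, 80.44064331054688), 86.26911926269531)
blue 691 (array([536.24920654, -53.68710327]), (256.01263427734375, 128.30177307128906), 46.00087356567383) [0.01919862 0.03225463 0.03854567] (array([524.36956787, -41.1656189 ]), (254.0726776123047, 150.51263427734375), 45.86652755737305)
head 572 (array([587.41656494, -64.54475403]), (111.31501007080078, 112.95328521728516), 83.81922912597656) (array([584.67578125, -61.91605377]), (112.00196838378906, 113.26285552978516), 84.06270599365234)
```

send_rows --fingers '[1, 1, 1, 1, 1, 1, 1, 1, 1, 1]' --dp '[[16, 36, 0], [33, 73, 0], [49, 110, 0], [66, 147, 0], [82, 184, 0], [98, 221, 0], [115, 257, 0], [131, 294, 0], [148, 331, 0], [164, 368, 0]]' --turn '[[0, 0, 0.09], [0, 0, 0.18], [0, 0, 0.27], [0, 0, 0.36], [0, 0, 0.45], [0, 0, 0.54], [0, 0, 0.63], [0, 0, 0.72], [0, 0, 0.81], [0, 0, 0.9]]'

```text
time_s: 0.98
position: [0.4298, -0.1954, 0.2218]
tcp_rot: [[-0.001, 0.226, 0.974], [0.001, 0.974, -0.226], [-1.0, 0.0, -0.001]]
force: [1.3, 0.9, -0.4]
opening: 1.001
```

send_rows --fingers '[1, 1, 1, 1, 1, 1, 1, 1, 1, 1]' --dp '[[16, 36, 0], [33, 73, 0], [49, 110, 0], [66, 147, 0], [82, 184, 0], [98, 221, 0], [115, 257, 0], [131, 294, 0], [148, 331, -5], [164, 368, -10]]' --turn '[[0, 0, 0.09], [0, 0, 0.18], [0, 0, 0.27], [0, 0, 0.36], [0, 0, 0.45], [0, 0, 0.54], [0, 0, 0.63], [0, 0, 0.72], [0, 0, 0.81], [0, 0, 0.9]]'

```text
time_s: 1.82
position: [0.5944, 0.1748, 0.2117]
tcp_rot: [[-0.001, -0.626, 0.78], [-0.001, 0.78, 0.626], [-1.0, -0.0, -0.001]]
force: [0.3, -0.3, 0.2]
opening: 1.0
```

send_rows --fingers '[1, 1, 1, 1]' --dp '[[16, 35, -12], [16, 35, -25], [16, 35, -40], [16, 35, -40]]' --turn '[[0, 0, 0.02], [0, 0, 0.02], [0, 0, 0.02], [0, 0, 0.02]]'

```text
time_s: 2.15
position: [0.6079, 0.2104, 0.168]
tcp_rot: [[-0.008, -0.643, 0.766], [-0.002, 0.766, 0.643], [-1.0, 0.004, -0.007]]
force: [-0.5, -0.4, 0.0]
opening: 1.003
```

```bash
cat >> h.py <<'E'
def wshot(tag):
    s=bot.read_state(); c=bot.capture('wrist'); cv2.imwrite(f'pics/{tag}.png',c['img'])
    T=np.eye(4);T[:3,:3]=s['tcp_rot'];T[:3,3]=s['position']; W=T@np.array(c['hand_eye'])
    c=dict(c);c['W']=W; c['pos']=s['position'];c['R']=s['tcp_rot'];np.savez(tag+'.npz',**c); return c
def wray(c,uv):
    uv=np.atleast_2d(uv).astype(float);K=c['mtx']
    x=(uv[:,0]-K[0,2])/K[0,0]; y=(uv[:,1]-K[1,2])/K[1,1]; r=np.hypot(x,y)+1e-9
    d=np.stack([np.sin(r)*x/r,-np.sin(r)*y/r,-np.cos(r)],-1)
    return c['W'][:3,3],d@c['W'][:3,:3].T
def wcast(c,uv,z):
    o,d=wray(c,uv); return o+d*((z-o[2])/d[:,2])[:,None]
def hsvm(im,h0,h1,s0,v0):
    h=cv2.cvtColor(im,cv2.COLOR_BGR2HSV).astype(int);H=h[...,0]
    hm=(H>=h0)&(H<=h1) if h0<=h1 else (H>=h0)|(H<=h1)
    return hm&(h[...,1]>s0)&(h[...,2]>v0)
def yaw(R): return np.degrees(np.arctan2(R[1,2],R[0,2]))
E
python3 - <<'E'
from h import *
c=wshot('w1'); print(c['pos'].round(4),yaw(c['R']))
m=big(hsvm(c['img'],4,17,170,120)); ct=np.argwhere(m)[:,::-1]; print(m.sum(),ct.mean(0)); print(rect(wcast(c,ct,.075)))
E
```

```text
[0.6079 0.2104 0.168 ] 40.02546401535989
890 [446.88202247  12.30224719]
(array([596.63220215, 441.39736938]), (52.17033386230469, 30.660287857055664), 27.539751052856445)
```

View pics/w1.png

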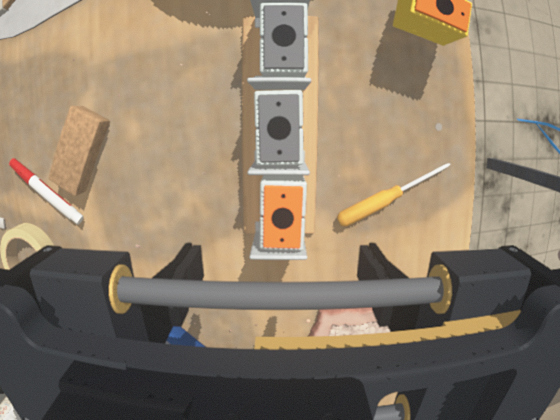

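The wrist view shows the rack row running vertically, with the orange flask at (282,216) between the pads and the greys at (279,128) and (284,36).

```bash
python3 - <<'E'
from h import *
c=dict(np.load('w1.npz'))
m=hsvm(c['img'],4,17,170,120); m[:170]=0; m[265:]=0; m[:,:240]=0;m[:,330:]=0
ct=np.argwhere(m)[:,::-1]
for z in(.075,.073,.077): 
    r=rect(wcast(c,ct,z)); print(z,r)
P=wcast(c,ct,.075)[:,:2]; mu=P.mean(0); w,V=np.linalg.eigh(np.cov(P.T)); print(mu*1000,np.degrees(np.arctan2(*V[::-1,1])))
# dark holes centres
hs=cv2.cvtColor(c['img'],cv2.COLOR_BGR2GRAY)
for (u,v) in [(283,218),(279,128),(284,36)]:
    k=big((hs<60),(u,v)); q=np.argwhere(k)[:,::-1].mean(0); print(q,k.sum(),wcast(c,q,.075)*1000)
print(c['R'].round(4).tolist())
E
```

```text
0.075 (array([611.65075684, 208.73709106]), (29.461841583251953, 51.32493591308594), 38.473358154296875)
0.073 (array([612.05163574, 208.25900269]), (29.692413330078125, 51.72664260864258), 38.47325897216797)
0.077 (array([611.24993896, 209.21514893]), (29.231233596801758, 50.92329025268555), 38.473358154296875)
[611.90026173 205.0041855 ] 142.90836483139927
[281.20740525 188.29123267] 205935 [[595.47471026 227.10043818  75.        ]]
[281.20740525 188.29123267] 205935 [[595.47471026 227.10043818  75.        ]]
[281.20740525 188.29123267] 205935 [[595.47471026 227.10043818  75.        ]]
[[-0.0081, -0.6431, 0.7657], [-0.002, 0.7658, 0.6431], [-1.0, 0.0036, -0.0075]]
```

```bash
python3 - <<'E'
from h import *
c=dict(np.load('w1.npz'))
g=cv2.cvtColor(c['img'],cv2.COLOR_BGR2GRAY)
Q=[]
for (u,v) in [(283,218),(279,128),(284,36)]:
    w=g[v-14:v+15,u-14:u+15]<70; k=big(w,(14,14)); q=np.argwhere(k)[:,::-1].mean(0)+[u-14,v-14]; p=wcast(c,q,.075)[0]*1000;Q.append(p); print(q,k.sum(),p.round(1))
Q=np.array(Q); d=Q[0]-Q[2]; print(np.linalg.norm(d), np.degrees(np.arctan2(d[1],d[0])))
s=bot.read_state(); print(s['position'],yaw(s['tcp_rot']))
E
```

```text
[281.81893004 218.00823045] 243 [612.  208.3  75. ]
[278.44606414 127.81632653] 343 [562.7 262.7  75. ]
[280.21481481  34.84444444] 135 [515.8 320.7  75. ]
147.95254901876928 -49.43493904699263
[0.60870885 0.20994553 0.16956066] 39.97145990373511
```

send_rows --fingers '[1, 1, 1, 1, 1, 1, 1, 1, 1, 1]' --dp '[[3, -1.5, 0], [3, -1.5, -20], [3, -1.5, -40], [3, -1.5, -60], [3, -1.5, -80], [3, -1.5, -95], [3, -1.5, -110], [3, -1.5, -125], [3, -1.5, -137], [3, -1.5, -137]]' --turn '[[0, 0, -0.017], [0, 0, -0.017], [0, 0, -0.017], [0, 0, -0.017], [0, 0, -0.017], [0, 0, -0.017], [0, 0, -0.017], [0, 0, -0.017], [0, 0, -0.017], [0, 0, -0.017]]'

```text
time_s: 3.03
position: [0.6108, 0.2075, 0.0309]
tcp_rot: [[-0.009, -0.628, 0.778], [-0.002, 0.778, 0.628], [-1.0, 0.004, -0.008]]
force: [-0.5, 0.3, -0.5]
opening: 1.0
```

send_rows --fingers '[0.6, 0.4, 0.3, 0.3, 0.3, 0.3, 0.3, 0.3]' --dp '[[0, 0, 0], [0, 0, 0], [0, 0, 0], [0, 0, 0], [0, 0, 0], [0, 0, 0], [0, 0, 0], [0, 0, 0]]' --turn '[[0, 0, 0], [0, 0, 0], [0, 0, 0], [0, 0, 0], [0, 0, 0], [0, 0, 0], [0, 0, 0], [0, 0, 0]]'

```text
time_s: 3.7
position: [0.6108, 0.2076, 0.0311]
tcp_rot: [[-0.009, -0.628, 0.778], [-0.002, 0.778, 0.628], [-1.0, 0.004, -0.008]]
force: [-1.5, -0.0, 0.5]
opening: 0.478
```

```bash
python3 - <<'E'
from h import *
s=bot.read_state(); print(s['time_s'],s['position'],yaw(s['tcp_rot']),s['opening'],s['force'])
c=wshot('w2')
E
```

```text
3.7 [0.6108492  0.20759624 0.03109974] 38.91336227599136 0.4777770329197607 [-1.50373192 -0.02424121  0.47539735]
```

View pics/w2.png

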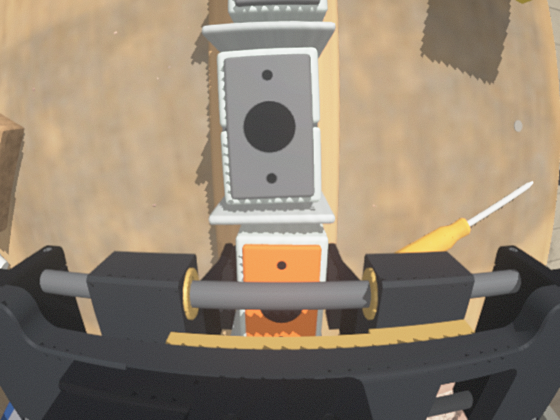

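The flask is between the pads at (282,290), and the fingers are still closing.

send_rows --fingers '[0, 0, 0, 0, 0]' --dp '[[0, 0, 0], [0, 0, 0], [0, 0, 0], [0, 0, 0], [0, 0, 0]]' --turn '[[0, 0, 0], [0, 0, 0], [0, 0, 0], [0, 0, 0], [0, 0, 0]]'

```text
time_s: 4.17
position: [0.611, 0.2076, 0.0311]
tcp_rot: [[-0.009, -0.628, 0.778], [-0.002, 0.778, 0.628], [-1.0, 0.004, -0.008]]
force: [0.3, 0.3, 0.2]
opening: 0.432
```

send_rows --fingers '[0, 0, 0, 0, 0, 0, 0, 0, 0, 0]' --dp '[[0, 0, 5], [0, 0, 15], [0, 0, 30], [0, 0, 50], [0, 0, 70], [0, 0, 90], [0, 0, 95], [-2, -15, 95], [-4, -35, 95], [-6, -55, 95]]' --turn '[[0, 0, 0], [0, 0, 0], [0, 0, 0], [0, 0, 0], [0, 0, 0], [0, 0, 0], [0, 0, 0], [0, 0, 0.1], [0, 0, 0.2], [0, 0, 0.3]]'

```text
time_s: 5.0
position: [0.6043, 0.1526, 0.126]
tcp_rot: [[-0.008, -0.834, 0.552], [-0.004, 0.552, 0.834], [-1.0, 0.004, -0.008]]
force: [-0.5, -1.0, -2.8]
opening: 0.435
```

send_rows --fingers '[0, 0, 0, 0, 0, 0, 0, 0, 0, 0]' --dp '[[-2, -20, 0], [-4, -35, 0], [-5, -48, -10], [-5, -53, -25], [-5, -53, -40], [-5, -53, -55], [-5, -53, -70], [-5, -53, -82], [-5, -53, -92], [-5, -53, -97]]' --turn '[[0, 0, 0.1], [0, 0, 0.2], [0, 0, 0.3], [0, 0, 0.4], [0, 0, 0.484], [0, 0, 0.484], [0, 0, 0.484], [0, 0, 0.484], [0, 0, 0.484], [0, 0, 0.484]]'

```text
time_s: 5.83
position: [0.5984, 0.0996, 0.0274]
tcp_rot: [[-0.008, -0.995, 0.101], [-0.008, 0.101, 0.995], [-1.0, 0.007, -0.008]]
force: [0.2, 0.2, -2.7]
opening: 0.438
```

send_rows --fingers '[0, 0, 0, 0, 0, 0]' --dp '[[0, 0, -1.5], [0, 0, -3], [0, 0, -4], [0, 0, -4.5], [0, 0, -4.8], [0, 0, -4.8]]' --turn '[[0, 0, 0], [0, 0, 0], [0, 0, 0], [0, 0, 0], [0, 0, 0], [0, 0, 0]]'

```text
time_s: 6.33
position: [0.5987, 0.0996, 0.0231]
tcp_rot: [[-0.007, -0.995, 0.101], [-0.008, 0.101, 0.995], [-1.0, 0.006, -0.008]]
force: [-0.2, 0.3, -2.2]
opening: 0.437
```

send_rows --fingers '[0, 0, 0]' --dp '[[0, 0, -1], [0, 0, -1.5], [0, 0, -1.5]]' --turn '[[0, 0, 0], [0, 0, 0], [0, 0, 0]]'

```text
time_s: 6.58
position: [0.5988, 0.0996, 0.023]
tcp_rot: [[-0.006, -0.995, 0.101], [-0.008, 0.101, 0.995], [-1.0, 0.005, -0.008]]
force: [-2.1, -0.6, 5.5]
opening: 0.435
```

send_rows --fingers '[0.55, 0.7, 0.9, 1, 1, 1, 1, 1]' --dp '[[0, 0, 0], [0, 0, 0], [0, 0, 0], [0, 0, 0], [0, 0, 0], [0, 0, 0], [0, 0, 10], [0, 0, 30]]' --turn '[[0, 0, 0], [0, 0, 0], [0, 0, 0], [0, 0, 0], [0, 0, 0], [0, 0, 0], [0, 0, 0], [0, 0, 0]]'

```text
time_s: 7.25
position: [0.5967, 0.0996, 0.0514]
tcp_rot: [[-0.012, -0.995, 0.101], [-0.008, 0.101, 0.995], [-1.0, 0.011, -0.009]]
force: [-0.0, -0.5, 0.2]
opening: 0.943
```

send_rows --fingers '[1, 1, 1, 1, 1, 1, 1, 1, 1, 1]' --dp '[[0, 0, 35], [0, 0, 70], [0, 0, 100], [0, 0, 100], [0, 0, 100], [0, 0, 100], [0, 0, 100], [0, 0, 100], [0, 0, 100], [0, 0, 100]]' --turn '[[0, 0, 0], [0, 0, -0.1], [0, 0, -0.22], [0, 0, -0.34], [0, 0, -0.46], [0, 0, -0.58], [0, 0, -0.7], [0, 0, -0.82], [0, 0, -0.94], [0, 0, -1.06]]'

```text
time_s: 8.08
position: [0.5967, 0.0996, 0.1522]
tcp_rot: [[-0.012, -0.393, 0.92], [0.007, 0.92, 0.393], [-1.0, 0.011, -0.008]]
force: [0.2, -0.4, 0.4]
opening: 1.003
```

send_rows --fingers '[1, 1, 1, 1, 1, 1, 1]' --dp '[[0, 0, 0], [0, 0, 0], [0, 0, 0], [0, 0, 0], [0, 0, 0], [0, 0, 0], [0, 0, 0]]' --turn '[[0, 0, -0.12], [0, 0, -0.24], [0, 0, -0.36], [0, 0, -0.48], [0, 0, -0.51], [0, 0, -0.51], [0, 0, -0.51]]'

```text
time_s: 8.67
position: [0.5967, 0.0996, 0.1527]
tcp_rot: [[-0.007, 0.105, 0.994], [0.012, 0.994, -0.105], [-1.0, 0.011, -0.008]]
force: [-0.3, -0.2, 0.1]
opening: 1.0
```

```bash
python3 - <<'E'
from h import *
c=wshot('w3'); print(c['pos'].round(4),yaw(c['R']),c['R'].round(4).tolist())
m=hsvm(c['img'],4,17,170,120); m[:150]=0; m[:,:200]=0;m[:,360:]=0;m=big(m)
ct=np.argwhere(m)[:,::-1]; print(ct.mean(0),m.sum(),rect(wcast(c,ct,.067)))
E
```

```text
[0.5967 0.0996 0.1527] -6.024141507800136 [[-0.0068, 0.105, 0.9944], [0.0115, 0.9944, -0.1049], [-0.9999, 0.0107, -0.008]]
[311.68493151 223.42465753] 73 (array([622.83300781,  94.43309784]), (30.895774841308594, 12.729086875915527), 57.36503601074219)
```

View pics/w3.png

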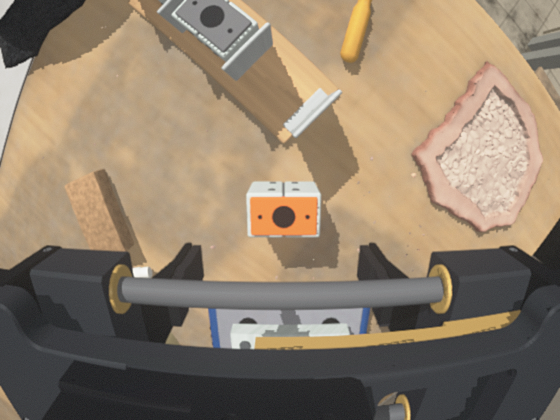

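The flask stands upright on the bare table at (283,216), lined up with the jaws. The vibrator is at the bottom edge.

```bash
python3 - <<'E'
from h import *
c=dict(np.load('w3.npz'))
m=hsvm(c['img'],4,20,170,120); m[:190]=0; m[245:]=0; m[:,:240]=0;m[:,330:]=0
ct=np.argwhere(m)[:,::-1]; print(m.sum(),rect(wcast(c,ct,.067)))
g=cv2.cvtColor(c['img'],cv2.COLOR_BGR2GRAY); u,v=283,216
k=big(g[v-14:v+15,u-14:u+15]<70,(14,14)); q=np.argwhere(k)[:,::-1].mean(0)+[u-14,v-14]; print(q,k.sum(),wcast(c,q,.067)*1000)
E
```

```text
225 (array([599.78991699, 100.4831543 ]), (29.26235008239746, 51.33997344970703), 84.1097640991211)
[283.41777778 216.36444444] 225 [[599.600445   100.02677305  67.        ]]
```

send_rows --fingers '[1, 1, 1, 1, 1, 1, 1, 1, 1]' --dp '[[3, 0.5, 0], [3, 0.5, -20], [3, 0.5, -40], [3, 0.5, -60], [3, 0.5, -80], [3, 0.5, -95], [3, 0.5, -110], [3, 0.5, -122], [3, 0.5, -122]]' --turn '[[-0.0115, -0.007, 0], [-0.0115, -0.007, 0], [-0.0115, -0.007, 0], [-0.0115, -0.007, 0], [-0.0115, -0.007, 0], [-0.0115, -0.007, 0], [-0.0115, -0.007, 0], [-0.0115, -0.007, 0], [-0.0115, -0.007, 0]]'

```text
time_s: 9.47
position: [0.5981, 0.1002, 0.0281]
tcp_rot: [[-0.004, 0.105, 0.995], [-0.0, 0.995, -0.105], [-1.0, -0.001, -0.004]]
force: [0.0, 0.5, 0.1]
opening: 1.001
```

send_rows --fingers '[0.8, 0.7, 0.6, 0.4, 0.2, 0, 0, 0, 0, 0]' --dp '[[0, 0, 0], [0, 0, 0], [0, 0, 0], [0, 0, 0], [0, 0, 0], [0, 0, 0], [0, 0, 0], [0, 0, 0], [0, 0, 0], [0, 0, 0]]' --turn '[[0, 0, 0], [0, 0, 0], [0, 0, 0], [0, 0, 0], [0, 0, 0], [0, 0, 0], [0, 0, 0], [0, 0, 0], [0, 0, 0], [0, 0, 0]]'

```text
time_s: 10.3
position: [0.5987, 0.1002, 0.029]
tcp_rot: [[-0.003, 0.105, 0.995], [-0.0, 0.995, -0.105], [-1.0, -0.0, -0.003]]
force: [0.1, -0.8, 5.5]
opening: 0.688
```

send_rows --fingers '[0, 0, 0, 0, 0, 0, 0, 0]' --dp '[[0, 0, 4], [0, 0, 15], [0, 0, 35], [0, 0, 65], [0, 0, 95], [0, 0, 125], [0, 0, 150], [0, 0, 160]]' --turn '[[0, 0, 0], [0, 0, 0], [0, 0, 0], [0, 0, 0], [0, 0, 0], [0, 0, 0], [0, 0, 0], [0, 0, 0]]'

```text
time_s: 10.97
position: [0.6004, 0.1003, 0.1932]
tcp_rot: [[0.003, 0.104, 0.995], [-0.0, 0.995, -0.104], [-1.0, 0.0, 0.003]]
force: [0.7, 0.8, -1.9]
opening: 0.688
```

send_rows --fingers '[0, 0, 0, 0, 0, 0, 0, 0, 0, 0]' --dp '[[0, -15, 5], [0, -45, 5], [0, -80, 5], [0, -115, 5], [0, -150, 5], [0, -185, 5], [0, -215, 5], [0, -240, 5], [0, -255, 5], [0, -255, 5]]' --turn '[[0, 0, 0], [0, 0, 0], [0, 0, 0], [0, 0, 0], [0, 0, 0], [0, 0, 0], [0, 0, 0], [0, 0, 0], [0, 0, 0], [0, 0, 0]]'

```text
time_s: 11.8
position: [0.6, -0.158, 0.1972]
tcp_rot: [[0.003, 0.108, 0.994], [-0.001, 0.994, -0.108], [-1.0, -0.001, 0.003]]
force: [-0.4, 0.6, -2.9]
opening: 0.687
```

```bash
python3 - <<'E'
from h import *
c=wshot('w4'); print(c['pos'].round(4),yaw(c['R']),c['R'].round(4).tolist())
E
```

```text
[ 0.6    -0.158   0.1972] -6.204446159924474 [[0.0026, 0.1081, 0.9941], [-0.001, 0.9941, -0.1081], [-1.0, -0.0008, 0.0027]]
```

View pics/w4.png

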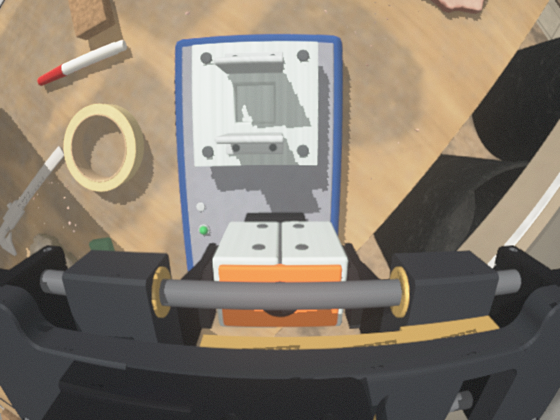

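The seat recess is clearly visible at about (256,103) between the two guides. The held flask is at (282,270). I'll enlarge it.

```bash
python3 - <<'E'
from h import *
c=dict(np.load('w4.npz')); im=c['img']
cv2.imwrite('pics/w4crop.png',cv2.resize(im[35:180,180:340],None,fx=5,fy=4,interpolation=cv2.INTER_CUBIC)[:580])
# head plate contour
h=cv2.cvtColor(im,cv2.COLOR_BGR2HSV)
m=(h[...,2]>165)&(h[...,1]<40); m[:35]=0;m[175:]=0;m[:,:180]=0;m[:,:185]=0;m[:,330:]=0
m=cv2.morphologyEx(m.astype(np.uint8),cv2.MORPH_CLOSE,np.ones((25,25)))>0
m=big(m); ct=np.argwhere(m)[:,::-1]; print(m.sum(),ct.min(0),ct.max(0)); print(rect(wcast(c,ct,.074)))
E
```

```text
18266 [185  35] [329 174]
(array([589.89019775, -66.03723907]), (125.03964233398438, 130.4244842529297), 83.6343002319336)
```

View pics/w4crop.png

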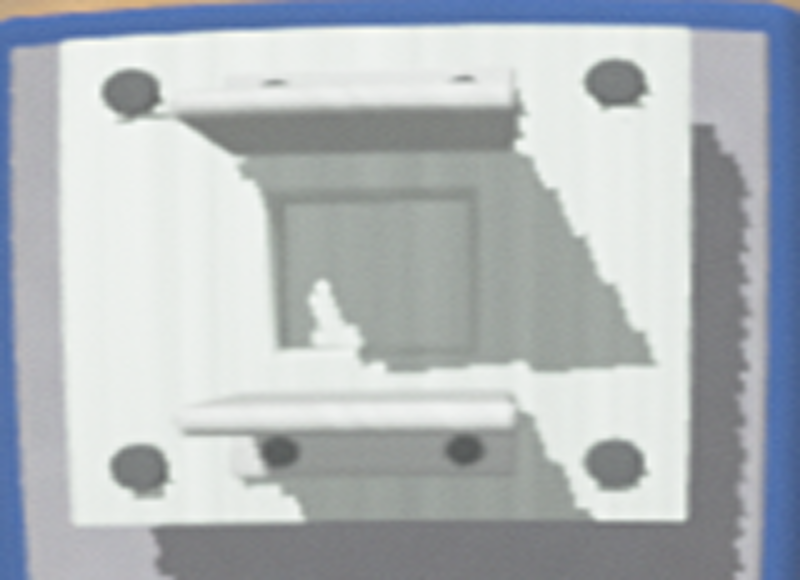

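```bash
python3 - <<'E'
from h import *
c=dict(np.load('w4.npz'))
cv=lambda a:np.array(a,float)/[5,4]+[180-.4,35-.4]
def sh(n,a,z):
    p=wcast(c,cv(a),z)[:,:2]*1000; print(n,p.round(1).tolist(),'mean',p.mean(0).round(1), 'sides',[np.linalg.norm(p[i]-p[(i+1)%4]).round(1) for i in range(4)], 'yaw', np.degrees(np.arctan2(*(p[1]-p[0])[::-1])).round(2),np.degrees(np.arctan2(*(p[2]-p[3])[::-1])).round(2)); return p
sh('plate',[(60,30),(690,28),(688,521),(72,523)],.074)
sh('bolts',[(131,92),(616,82),(614,465),(139,468)],.075)
sh('recess',[(272,189),(478,189),(476,367),(276,350)],.074)
sh('guides',[(182,413),(514,413),(514,93),(170,93)],.127)
# flask in hand: orange top corners and hole
m=hsvm(c['img'],4,20,170,120); m[:200]=0
ct=np.argwhere(m)[:,::-1]; print(m.sum(),ct.min(0),ct.max(0))
z=c['pos'][2]-.030+.068
print('est top z',z); print(rect(wcast(c,ct,z)))
E
```

```text
plate [[539.5, -2.0], [649.3, -16.4], [637.8, -126.1], [527.7, -113.8]] mean [588.6 -64.6] sides [np.float64(110.7), np.float64(110.3), np.float64(110.8), np.float64(112.4)] yaw -7.48 -6.38
bolts [[551.1, -19.1], [634.9, -28.0], [625.8, -112.2], [542.2, -103.0]] mean [588.5 -65.6] sides [np.float64(84.3), np.float64(84.7), np.float64(84.1), np.float64(84.4)] yaw -6.04 -6.29
recess [[573.3, -44.8], [608.7, -49.4], [604.1, -88.3], [569.9, -80.3]] mean [589.  -65.7] sides [np.float64(35.7), np.float64(39.2), np.float64(35.2), np.float64(35.7)] yaw -7.33 -13.08
guides [[562.0, -90.0], [609.4, -95.8], [615.6, -38.4], [567.2, -31.7]] mean [588.5 -64. ] sides [np.float64(47.7), np.float64(57.7), np.float64(48.9), np.float64(58.5)] yaw -7.0 -7.92
333 [223 266] [340 325]
est top z 0.23524743293934763
(array([ 600.48071289, -157.61947632]), (30.776491165161133, 52.23606872558594), 84.11986541748047)
```

Seat (from the bolt centres) is at (588.5, −65.6) mm, yaw −6.15°. Bolt and plate spacing, 84 and 110 mm, come out as they should. The flask centre agrees with the TCP to 0.5 mm.

send_rows --fingers '[0, 0, 0, 0, 0, 0, 0]' --dp '[[-2, 15, 0], [-5, 40, 0], [-8, 65, 0], [-11, 83, 0], [-12, 92, 0], [-12, 92, 0], [-12, 92, 0]]' --turn '[[0, 0, 0], [0, 0, 0], [0, 0, 0], [0, 0, 0], [0, 0, 0], [0, 0, 0], [0, 0, 0]]'

```text
time_s: 12.43
position: [0.5876, -0.0621, 0.1973]
tcp_rot: [[0.002, 0.104, 0.995], [0.001, 0.995, -0.104], [-1.0, 0.001, 0.002]]
force: [-0.2, 0.1, -2.5]
opening: 0.69
```

```bash
python3 - <<'E'
from h import *
s=bot.read_state(); print(s['position'],yaw(s['tcp_rot']),s['tcp_rot'].round(4).tolist(),s['force'])
E
```

```text
[ 0.58762798 -0.06214314  0.19734141] -5.981599120560668 [[0.002, 0.1042, 0.9946], [0.0006, 0.9946, -0.1042], [-1.0, 0.0008, 0.0019]] [-0.1957049   0.10007069 -2.45280396]
```

send_rows --fingers '[0, 0, 0, 0, 0, 0]' --dp '[[0.5, -3.8, 0], [0.5, -3.8, -10], [0.5, -3.8, -25], [0.5, -3.8, -38], [0.5, -3.8, -42], [0.5, -3.8, -42]]' --turn '[[0, 0, -0.003], [0, 0, -0.003], [0, 0, -0.003], [0, 0, -0.003], [0, 0, -0.003], [0, 0, -0.003]]'

```text
time_s: 12.93
position: [0.5871, -0.0667, 0.1534]
tcp_rot: [[-0.002, 0.109, 0.994], [0.002, 0.994, -0.109], [-1.0, 0.001, -0.002]]
force: [0.1, -0.6, -2.2]
opening: 0.686
```

```bash
python3 - <<'E'
from h import *
s=bot.read_state(); print(s['position'],yaw(s['tcp_rot']),s['force'])
c=wshot('w5')
E
```

```text
[ 0.5870823  -0.06667568  0.15339952] -6.241907058715134 [ 0.06528748 -0.55239122 -2.2467816 ]
```

View pics/w5.png

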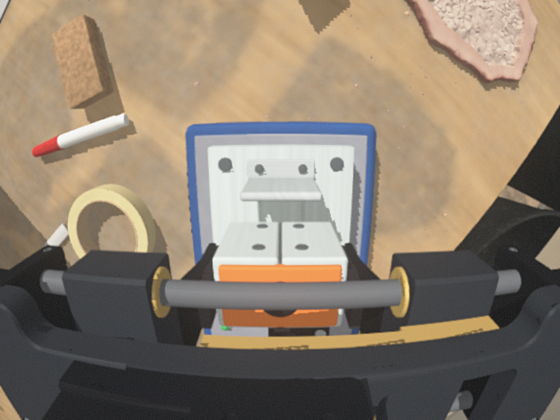

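```bash
python3 - <<'E'
from h import *
c=dict(np.load('w5.npz'))
g=cv2.cvtColor(c['img'],cv2.COLOR_BGR2GRAY)
P=[]
for (u,v) in [(225,165),(337,164)]:
    k=big(g[v-9:v+10,u-9:u+10]<130,(9,9)); q=np.argwhere(k)[:,::-1].mean(0)+[u-9,v-9]; p=wcast(c,q,.075)[0]*1000;P.append(p); print(q,k.sum(),p.round(1))
m=(P[0]+P[1])/2; print('seat from bolts', m[:2]-42.2*np.array([.108,.9942]))
m=hsvm(c['img'],4,20,170,120); m[:200]=0
ct=np.argwhere(m)[:,::-1]; print(rect(wcast(c,ct,c['pos'][2]+.038)))
E
```

```text
[225.00793651 164.50793651] 126 [551.2 -19.6  75. ]
[336.57024793 164.14876033] 121 [634.7 -28.4  75. ]
seat from bolts [588.43362015 -65.92581032]
(array([587.79217529, -66.15745544]), (31.23214340209961, 52.07361602783203), 83.62584686279297)
```

send_rows --fingers '[0, 0, 0, 0, 0, 0, 0]' --dp '[[0.8, 0.5, -5], [0.8, 0.5, -15], [0.8, 0.5, -28], [0.8, 0.5, -38], [0.8, 0.5, -45], [0.8, 0.5, -47], [0.8, 0.5, -47]]' --turn '[[0, 0, 0], [0, 0, 0], [0, 0, 0], [0, 0, 0], [0, 0, 0], [0, 0, 0], [0, 0, 0]]'

```text
time_s: 13.57
position: [0.5883, -0.0661, 0.1066]
tcp_rot: [[-0.001, 0.108, 0.994], [0.001, 0.994, -0.108], [-1.0, 0.001, -0.001]]
force: [0.0, -0.1, -2.4]
opening: 0.684
```

```bash
python3 - <<'E'
from h import *
s=bot.read_state(); print(s['position'],yaw(s['tcp_rot']),s['force'])
E
```

```text
[ 0.58825164 -0.06606495  0.10662912] -6.227772885596352 [ 0.01317641 -0.10499789 -2.37235997]
```

send_rows --fingers '[0, 0, 0, 0, 0]' --dp '[[-0.2, 0, -1.5], [-0.2, 0, -3], [-0.2, 0, -4.5], [-0.2, 0, -6], [-0.2, 0, -7]]' --turn '[[0, 0, 0], [0, 0, 0], [0, 0, 0], [0, 0, 0], [0, 0, 0]]'

```text
time_s: 13.98
position: [0.5882, -0.0661, 0.0997]
tcp_rot: [[-0.001, 0.108, 0.994], [0.001, 0.994, -0.108], [-1.0, 0.001, -0.001]]
force: [-0.3, -0.7, -1.3]
opening: 0.686
```

send_rows --fingers '[0, 0, 0, 0, 0, 0]' --dp '[[0, 0, -1.5], [0, 0, -3], [0, 0, -4.5], [0, 0, -6], [0, 0, -7], [0, 0, -7.5]]' --turn '[[0, 0, 0], [0, 0, 0], [0, 0, 0], [0, 0, 0], [0, 0, 0], [0, 0, 0]]'

```text
time_s: 14.48
position: [0.5881, -0.0661, 0.092]
tcp_rot: [[-0.001, 0.109, 0.994], [0.001, 0.994, -0.109], [-1.0, 0.001, -0.001]]
force: [0.2, -1.2, -2.3]
opening: 0.686
```

send_rows --fingers '[0, 0, 0, 0, 0]' --dp '[[0, 0, -0.7], [0, 0, -1.4], [0, 0, -2.1], [0, 0, -2.8], [0, 0, -2.8]]' --turn '[[0, 0, 0], [0, 0, 0], [0, 0, 0], [0, 0, 0], [0, 0, 0]]'

```text
time_s: 14.9
position: [0.5881, -0.0661, 0.091]
tcp_rot: [[-0.001, 0.108, 0.994], [0.001, 0.994, -0.108], [-1.0, 0.001, -0.001]]
force: [-1.7, 0.7, 9.1]
opening: 0.68
```

Contact at TCP z = 0.091 m, exactly the expected home height. I'll release it, back off and inspect.

send_rows --fingers '[0.72, 0.8, 0.9, 0.95, 0.95, 0.95, 0.95, 0.95, 0.95, 0.95]' --dp '[[0, 0, 0], [0, 0, 0], [0, 0, 0], [0, 0, 0], [0, 0, 0], [0, 0, 10], [0, 0, 30], [0, 0, 65], [0, 0, 95], [0, 0, 105]]' --turn '[[0, 0, 0], [0, 0, 0], [0, 0, 0], [0, 0, 0], [0, 0, 0], [0, 0, 0], [0, 0, 0], [0, 0, 0], [0, 0, 0], [0, 0, 0]]'

```text
time_s: 15.73
position: [0.5908, -0.0667, 0.2011]
tcp_rot: [[0.008, 0.108, 0.994], [-0.001, 0.994, -0.108], [-1.0, -0.0, 0.008]]
force: [0.1, 0.3, 0.5]
opening: 0.949
```

send_rows --fingers '[0.5, 0.2, 0, 0, 0, 0, 0, 0, 0, 0]' --dp '[[0, -10, 0], [-10, -40, 0], [-20, -70, 0], [-30, -100, 0], [-50, -125, 0], [-75, -137, 0], [-100, -142, 0], [-125, -142, 0], [-145, -142, 0], [-150, -142, 0]]' --turn '[[0, 0, -0.1], [0, 0, -0.22], [0, 0, -0.34], [0, 0, -0.46], [0, 0, -0.58], [0, 0, -0.7], [0, 0, -0.82], [0, 0, -0.94], [0, 0, -1.06], [0, 0, -1.18]]'

```text
time_s: 16.57
position: [0.4369, -0.2077, 0.2008]
tcp_rot: [[-0.002, 0.962, 0.272], [-0.005, 0.271, -0.962], [-1.0, -0.004, 0.004]]
force: [0.3, 0.0, 0.2]
opening: 0.274
```

```bash
python3 - <<'E'
from h import *
c=wshot('w6'); print(c['pos'].round(4),yaw(c['R']),c['R'].round(3).tolist())
t=dict(bot.capture('top')); np.savez('top6.npz',**t)
s=dict(bot.capture('scene')); np.savez('scene6.npz',**s)
a=cv2.resize(s['img'][120:230,170:380],None,fx=3.8,fy=3.8,interpolation=cv2.INTER_CUBIC); cv2.imwrite('pics/s6.png',a)
P=pts(t); m=hsvm(t['img'],4,20,170,120); m&=(P[...,1]<.05)&(P[...,1]>-.2); ct=np.argwhere(m)[:,::-1]
print(m.sum(),rect(cast(t,ct,.129)),np.median(P[m][:,2]))
P=pts(s); m=hsvm(s['img'],4,20,170,120); m&=(P[...,1]<.05)&(P[...,1]>-.2)&(P[...,0]<.7)&(P[...,0]>.5); ct=np.argwhere(m)[:,::-1]
print(m.sum(),rect(cast(s,ct,.129)),np.median(P[m][:,2]))
E
```

```text
[ 0.4369 -0.2077  0.2008] -74.24569150039292 [[-0.002, 0.962, 0.272], [-0.005, 0.271, -0.962], [-1.0, -0.004, 0.004]]
203 (array([462.84179688, -27.20787048]), (34.40705108642578, 312.7968444824219), 71.86901092529297) 0.12821372093240768
88 (array([586.94537354, -64.38980865]), (27.212871551513672, 52.574588775634766), 80.0989990234375) 0.12729743540993443
```

View pics/w6.png

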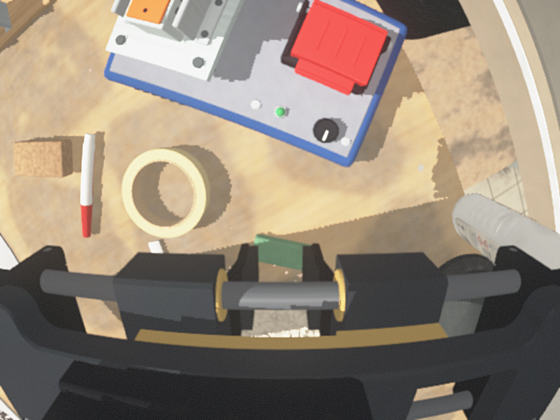

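View pics/s6.png

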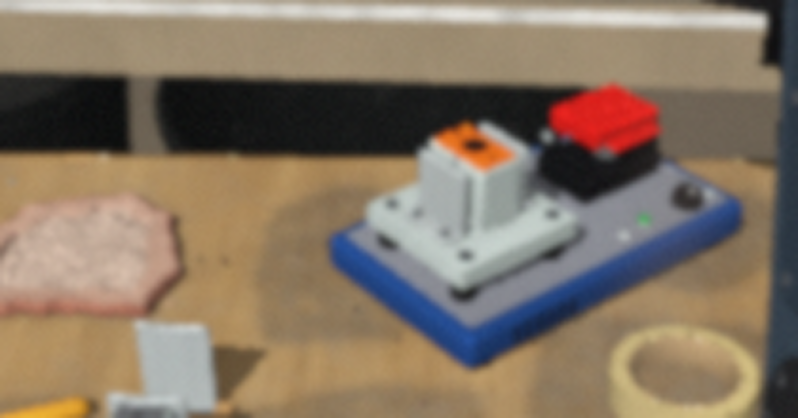

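The flask is seated level between the guides, its top at z ≈ 0.128 m against 0.129 expected. In the wrist view the guard is at (340,42) and its lip edge is at about (325,78). Next I'll check the guard geometry.

```bash
cat >> h.py <<'E'
X=np.array([.9942,-.108,0]);Y=np.array([.108,.9942,0]);Z=np.array([0,0,1.])
seat=np.array([.5884,-.0658,.074]); vib=np.array([*(seat-.072*Y)[:2],0])
hinge=vib+.035*X-.078*Y+.082*Z
VR=np.stack([X,Y,Z],1)
def toH(p): return (np.asarray(p)-hinge)@VR*1000   # mm rel hinge
E
python3 - <<'E'
from h import *
print(hinge, hinge-.056*X+.008*Z)
c=dict(np.load('w6.npz')); im=c['img']
cv2.imwrite('pics/w6c.png',cv2.resize(im[0:150,260:410],None,fx=4,fy=4,interpolation=cv2.INTER_CUBIC))
m=big(hsvm(im,175,4,170,80)&(np.arange(420)[:,None]<120)); ct=np.argwhere(m)[:,::-1]
h=toH(wcast(c,ct,.102)); print('top plane',h.min(0),h.max(0))
h=toH(wcast(c,ct,.090)); print('lip plane',h.min(0),h.max(0))
t=dict(np.load('top6.npz')); P=pts(t); m=big(hsvm(t['img'],175,4,190,120)); h=toH(P[m]); print(np.percentile(h,[1,50,99],axis=0).round(1))
E
```

```text
[ 0.606997 -0.21871   0.082   ] [ 0.5513218 -0.212662   0.09     ]
top plane [-48.94038509 -32.19681956  20.        ] [ 1.54674904 31.62675057 20.        ]
lip plane [-46.66566388 -34.71678926   8.        ] [ 6.14415683 32.04301703  8.        ]
[[-56.3 -31.2   5.9]
 [-27.    1.2  18.9]
 [  2.8  33.2  23.6]]
```

View pics/w6c.png

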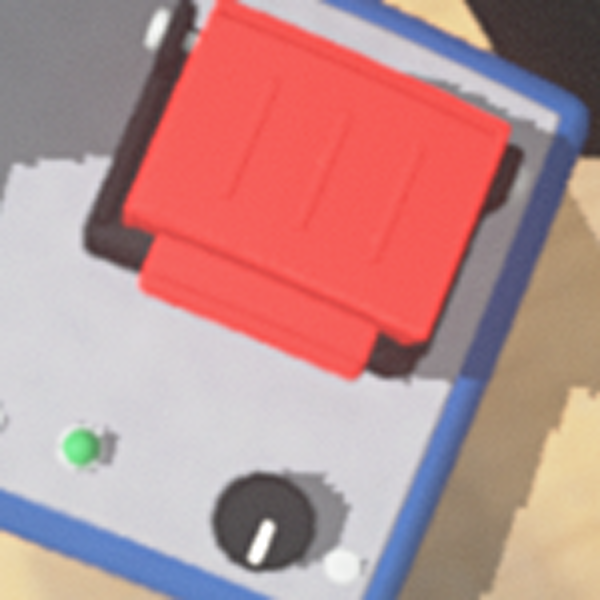

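Geometry matches the model: the guard is centred in y and its top is about 20 mm above the hinge. Plan: jaws closed, fingers pitched 55° down, wedging under the lip and on to the toggle. I'll work out the numbers.

```bash
cat >> h.py <<'E'
from scipy.spatial.transform import Rotation as Ro
def Rdes(a):
    a=np.radians(a); x=np.cos(a)*X-np.sin(a)*Z; z=-Y; return np.stack([x,np.cross(z,x),z],1)
def corner(s):  # leading upper corner rel hinge mm
    return toH(s['position']+.0095*s['tcp_rot'][:,1])
def plan(Cx,Cz,a=55,Cy=0):
    s=bot.read_state(); R=Rdes(a); tcp=hinge+VR@(np.array([Cx,Cy,Cz])/1000)-.0095*R[:,1]
    print('t',s['time_s'],'C now',corner(s).round(1),'dp',((tcp-s['position'])*1000).round(1),'turn',Ro.from_matrix(R@s['tcp_rot'].T).as_rotvec().round(3),'F',s['force'].round(1),'open',round(s['opening'],3))
E
python3 - <<'E'
from h import *
plan(-80,50); plan(-80,-4); print(bot.read_state()['joint_positions'].round(1))
E
```

```text
t 16.7167 C now [-157.7   -4.6  119.4] dp [ 79.1  -0.3 -74.8] turn [ 0.062 -0.612 -0.378] F [-0.1  0.4  0.6] open 0.135
t 16.7167 C now [-157.7   -4.6  119.4] dp [  79.1   -0.3 -128.8] turn [ 0.062 -0.612 -0.378] F [-0.1  0.4  0.6] open 0.135
[-38.3  21.3 103.   -0.3  55.3  35.6]
```

send_rows --fingers '[0, 0, 0, 0, 0, 0, 0, 0, 0, 0]' --dp '[[8, 0, -5], [16, 0, -12], [24, 0, -20], [32, 0, -28], [40, 0, -36], [48, 0, -44], [56, 0, -52], [64, 0, -60], [72, 0, -68], [79, 0, -75]]' --turn '[[0.008, -0.076, -0.047], [0.016, -0.153, -0.094], [0.023, -0.23, -0.142], [0.031, -0.306, -0.189], [0.039, -0.383, -0.236], [0.047, -0.459, -0.284], [0.054, -0.535, -0.331], [0.062, -0.612, -0.378], [0.062, -0.612, -0.378], [0.062, -0.612, -0.378]]'

```text
time_s: 17.55
position: [0.5159, -0.2053, 0.1368]
tcp_rot: [[0.56, 0.825, -0.078], [-0.041, -0.066, -0.997], [-0.828, 0.561, -0.003]]
force: [0.4, -0.0, -0.2]
opening: 0.005
```

```bash
python3 - <<'E'
from h import *
plan(-80,50); plan(-80,-4);plan(-66,-4); print(bot.read_state()['joint_positions'].round(1))
c=wshot('w7')
s=dict(bot.capture('scene'));a=cv2.resize(s['img'][100:230,230:430],None,fx=4,fy=4,interpolation=cv2.INTER_CUBIC); cv2.imwrite('pics/s7.png',a)
E
```

```text
t 17.55 C now [-84.2   3.7  60.1] dp [  3.8  -3.9 -10.2] turn [-0.004 -0.014 -0.03 ] F [ 0.4 -0.  -0.2] open 0.005
t 17.55 C now [-84.2   3.7  60.1] dp [  3.8  -3.9 -64.2] turn [-0.004 -0.014 -0.03 ] F [ 0.4 -0.  -0.2] open 0.005
t 17.55 C now [-84.2   3.7  60.1] dp [ 17.8  -5.4 -64.2] turn [-0.004 -0.014 -0.03 ] F [ 0.4 -0.  -0.2] open 0.005
[-45.5  29.3 121.5  84.5  21.9 -29.8]
```

View pics/w7.png

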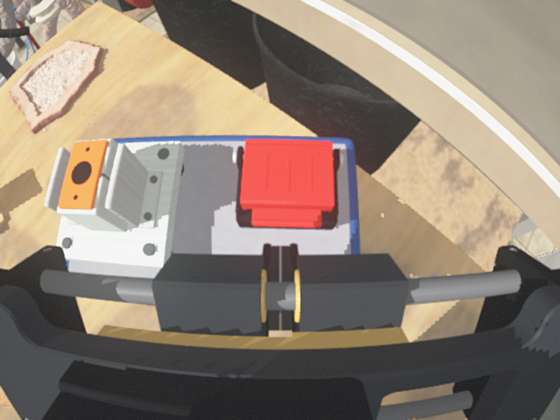

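View pics/s7.png

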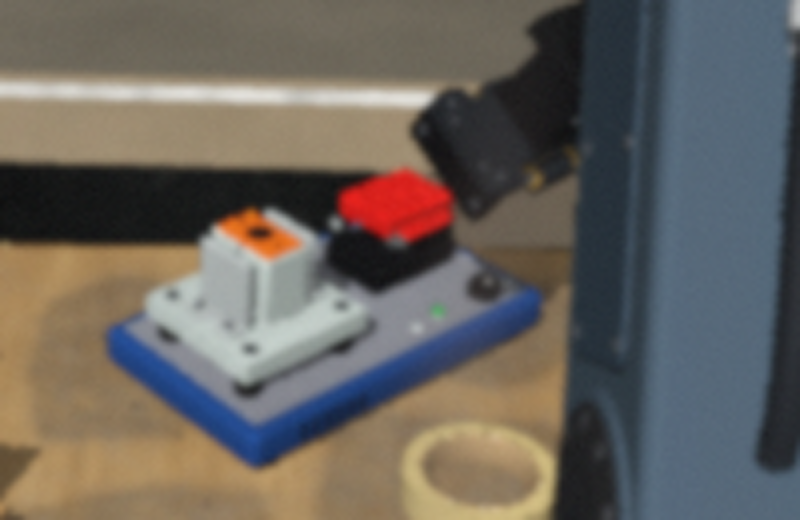

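send_rows --fingers '[0, 0, 0, 0, 0, 0, 0]' --dp '[[2, -3, -5], [4, -4, -18], [4, -4, -33], [4, -4, -48], [4, -4, -60], [4, -4, -64], [4, -4, -64]]' --turn '[[-0.002, -0.007, -0.015], [-0.004, -0.014, -0.03], [-0.004, -0.014, -0.03], [-0.004, -0.014, -0.03], [-0.004, -0.014, -0.03], [-0.004, -0.014, -0.03], [-0.004, -0.014, -0.03]]'

```text
time_s: 18.23
position: [0.5201, -0.2084, 0.0705]
tcp_rot: [[0.567, 0.817, -0.105], [-0.056, -0.088, -0.994], [-0.822, 0.569, -0.004]]
force: [-0.4, 0.1, -0.2]
opening: 0.006
```

```bash
python3 - <<'E'
from h import *
plan(-64,-4);plan(-52,-4);plan(-44,-3); print(bot.read_state()['joint_positions'].round(1))
c=wshot('w8')
cv2.imwrite('pics/w8c.png',cv2.resize(c['img'][100:280,180:400],None,fx=3.3,fy=3.3,interpolation=cv2.INTER_CUBIC))
E
```

```text
t 18.2333 C now [-79.7   0.9  -6.1] dp [15.6 -2.5  2.1] turn [-0.004 -0.005 -0.003] F [-0.4  0.1 -0.2] open 0.006
t 18.2333 C now [-79.7   0.9  -6.1] dp [27.5 -3.8  2.1] turn [-0.004 -0.005 -0.003] F [-0.4  0.1 -0.2] open 0.006
t 18.2333 C now [-79.7   0.9  -6.1] dp [35.4 -4.7  3.1] turn [-0.004 -0.005 -0.003] F [-0.4  0.1 -0.2] open 0.006
[-45.1  39.3 123.4 115.7  23.7 -61.4]
```

View pics/w8c.png

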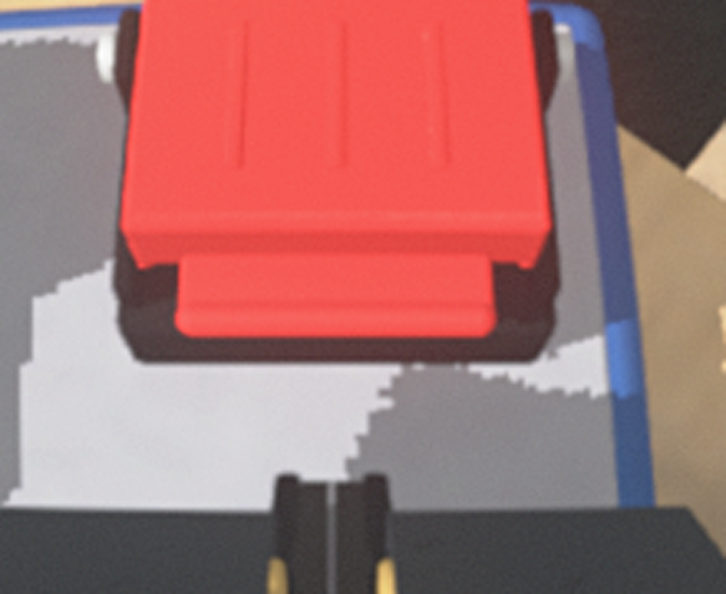

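The fingers are centred on the lip (both at crop x≈334), and the apron ends level with the lip. Advancing.

send_rows --fingers '[0, 0, 0, 0, 0, 0]' --dp '[[6, -1, 1], [12, -2, 2], [17, -2.5, 2], [22, -3, 2], [27, -3.5, 2], [27.5, -3.8, 2]]' --turn '[[-0.004, -0.005, -0.003], [-0.004, -0.005, -0.003], [-0.004, -0.005, -0.003], [-0.004, -0.005, -0.003], [-0.004, -0.005, -0.003], [-0.004, -0.005, -0.003]]'

```text
time_s: 18.78
position: [0.5474, -0.212, 0.0729]
tcp_rot: [[0.57, 0.815, -0.107], [-0.062, -0.087, -0.994], [-0.819, 0.573, 0.001]]
force: [-2.8, -0.1, -1.0]
opening: 0.005
```

```bash
python3 - <<'E'
from h import *
plan(-46,-3);plan(-40,3);plan(-36,5)
c=wshot('w9')
cv2.imwrite('pics/w9c.png',cv2.resize(c['img'][100:280,180:400],None,fx=3.3,fy=3.3,interpolation=cv2.INTER_CUBIC))
E
```

```text
t 18.7833 C now [-52.2   0.3  -3.6] dp [ 6.1 -0.9  0.6] turn [ 0.001 -0.001 -0.001] F [-2.8 -0.1 -1. ] open 0.005
t 18.7833 C now [-52.2   0.3  -3.6] dp [12.1 -1.6  6.6] turn [ 0.001 -0.001 -0.001] F [-2.8 -0.1 -1. ] open 0.005
t 18.7833 C now [-52.2   0.3  -3.6] dp [16.1 -2.   8.6] turn [ 0.001 -0.001 -0.001] F [-2.8 -0.1 -1. ] open 0.005
```

View pics/w9c.png

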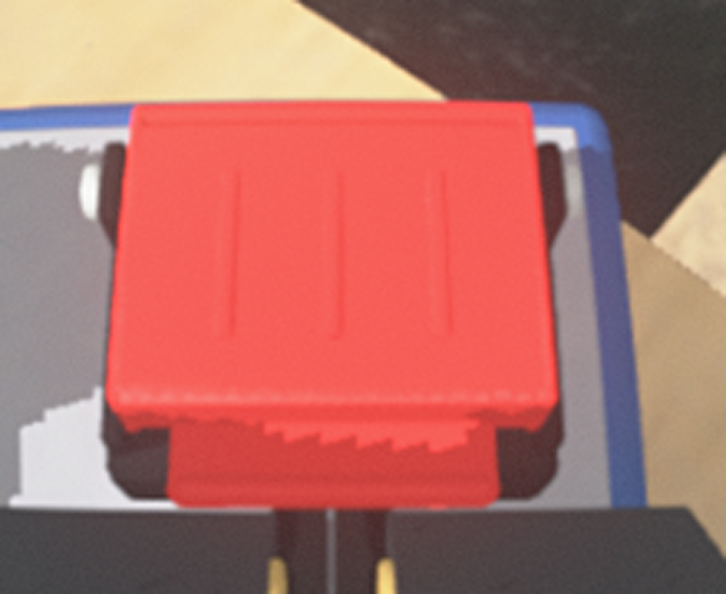

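The finger is under the lip, which rests on it with a light contact of about 3 N. Next I'll lift along with the forward motion.

send_rows --fingers '[0, 0, 0, 0, 0, 0]' --dp '[[0, 0, 2], [1.5, 0, 3.5], [4, -0.5, 4], [7, -0.8, 4], [9, -1, 4], [9, -1, 4]]' --turn '[[0, 0, 0], [0, 0, 0], [0, 0, 0], [0, 0, 0], [0, 0, 0], [0, 0, 0]]'

```text
time_s: 19.33
position: [0.5573, -0.2132, 0.0773]
tcp_rot: [[0.572, 0.814, -0.107], [-0.062, -0.087, -0.994], [-0.818, 0.575, 0.001]]
force: [-0.5, -0.6, -0.5]
opening: 0.005
```

```bash
python3 - <<'E'
from h import *
plan(-38,4);plan(-30,5);plan(-20,5)
c=wshot('w10')
cv2.imwrite('pics/w10c.png',cv2.resize(c['img'][80:280,180:400],None,fx=3,fy=3,interpolation=cv2.INTER_CUBIC))
s=dict(bot.capture('scene'));a=cv2.resize(s['img'][130:200,290:400],None,fx=7,fy=7,interpolation=cv2.INTER_CUBIC); cv2.imwrite('pics/s10.png',a)
E
```

```text
t 19.3333 C now [-42.2   0.1   0.8] dp [ 4.1 -0.6  3.3] turn [ 0.001  0.001 -0.001] F [-0.5 -0.6 -0.5] open 0.005
t 19.3333 C now [-42.2   0.1   0.8] dp [12.1 -1.4  4.3] turn [ 0.001  0.001 -0.001] F [-0.5 -0.6 -0.5] open 0.005
t 19.3333 C now [-42.2   0.1   0.8] dp [22.  -2.5  4.3] turn [ 0.001  0.001 -0.001] F [-0.5 -0.6 -0.5] open 0.005
```

View pics/w10c.png

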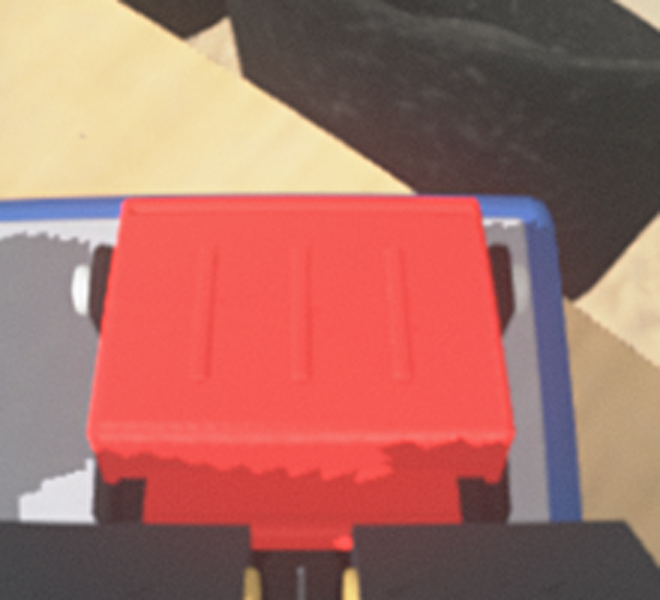

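View pics/s10.png

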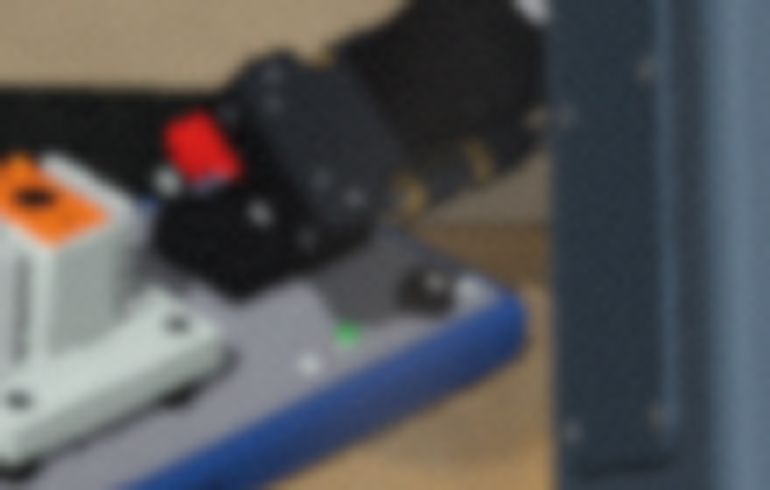

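The guard is riding up on the finger with under 1 N on the tool. I'll continue to the toggle and push it over.

send_rows --fingers '[0, 0, 0, 0, 0, 0, 0]' --dp '[[2, -0.3, 2], [4, -0.5, 3.5], [7, -0.8, 4], [10, -1.1, 4.3], [13, -1.5, 4.3], [16, -1.8, 4.3], [16, -1.8, 4.3]]' --turn '[[0, 0, 0], [0, 0, 0], [0, 0, 0], [0, 0, 0], [0, 0, 0], [0, 0, 0], [0, 0, 0]]'

```text
time_s: 20.02
position: [0.5741, -0.2152, 0.0817]
tcp_rot: [[0.572, 0.813, -0.106], [-0.062, -0.087, -0.994], [-0.818, 0.576, 0.001]]
force: [-0.4, -0.9, -0.9]
opening: 0.001
```

```bash
python3 - <<'E'
from h import *
plan(-20,5);plan(-17,5)
E
```

```text
t 20.0167 C now [-25.3  -0.    5.2] dp [ 5.2 -0.5 -0.2] turn [ 0.001  0.003 -0.002] F [-0.4 -0.9 -0.9] open 0.001
t 20.0167 C now [-25.3  -0.    5.2] dp [ 8.2 -0.9 -0.2] turn [ 0.001  0.003 -0.002] F [-0.4 -0.9 -0.9] open 0.001
```

send_rows --fingers '[0, 0, 0, 0, 0]' --dp '[[2, -0.2, 0], [4, -0.4, 0], [5.5, -0.6, 0], [6, -0.6, 0], [6, -0.6, 0]]' --turn '[[0, 0, 0], [0, 0, 0], [0, 0, 0], [0, 0, 0], [0, 0, 0]]'

```text
time_s: 20.43
position: [0.5793, -0.2156, 0.0814]
tcp_rot: [[0.571, 0.814, -0.107], [-0.062, -0.087, -0.994], [-0.819, 0.574, 0.001]]
force: [-3.6, -0.3, 1.2]
opening: 0.008
```

```bash
python3 - <<'E'
from h import *
plan(-17,5); plan(-36,4)
c=wshot('w11')
t=dict(bot.capture('top'));a=cv2.resize(t['img'][130:230,305:445],None,fx=5,fy=5,interpolation=cv2.INTER_CUBIC); cv2.imwrite('pics/t11.png',a)
E
```

```text
t 20.4333 C now [-20.1   0.1   4.8] dp [ 3.  -0.4  0.2] turn [ 0.001  0.001 -0.001] F [-3.6 -0.3  1.2] open 0.008
t 20.4333 C now [-20.1   0.1   4.8] dp [-15.9   1.7  -0.8] turn [ 0.001  0.001 -0.001] F [-3.6 -0.3  1.2] open 0.008
```

View pics/w11.png

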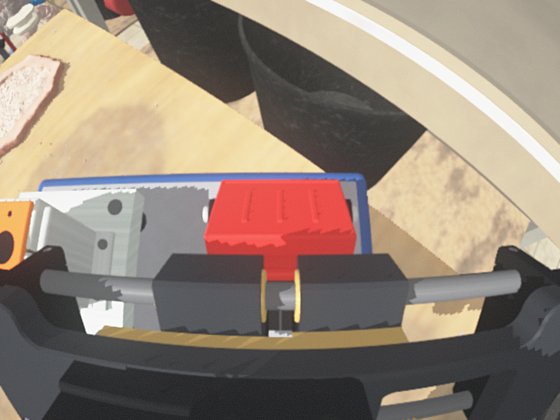

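View pics/t11.png

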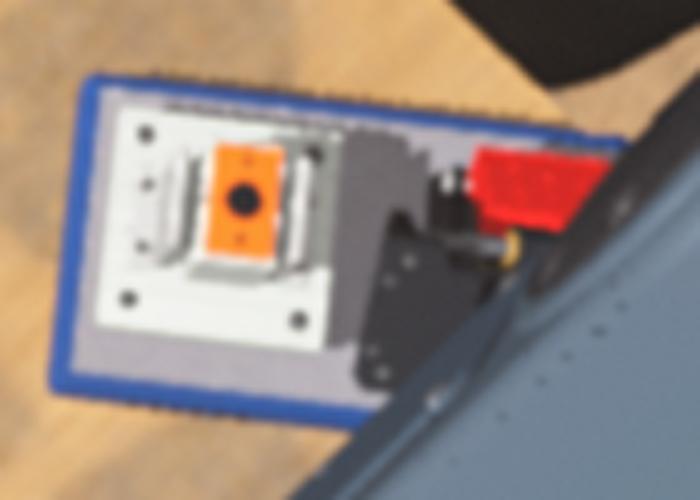

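The tool met a firm 3.6 N stop at −20.1 mm, just where the bat's ON end position should be (surface at −20.4). Withdrawing the same way.

send_rows --fingers '[0, 0, 0, 0, 0, 0, 0, 0, 0, 0]' --dp '[[-5, 0.5, 0], [-10, 1.1, 0], [-15, 1.6, -0.5], [-20, 2.2, -3], [-24, 2.6, -5], [-28, 3, -7], [-32, 3.5, -9], [-38, 4, -10], [-46, 5, -10], [-56, 6, -10]]' --turn '[[0, 0, 0], [0, 0, 0], [0, 0, 0], [0, 0, 0], [0, 0, 0], [0, 0, 0], [0, 0, 0], [0, 0, 0], [0, 0, 0], [0, 0, 0]]'

```text
time_s: 21.37
position: [0.5248, -0.2104, 0.0721]
tcp_rot: [[0.574, 0.812, -0.106], [-0.063, -0.086, -0.994], [-0.816, 0.578, 0.002]]
force: [-1.4, -0.1, 0.0]
opening: 0.008
```

```bash
python3 - <<'E'
from h import *
plan(-100,60)
c=wshot('w12')
cv2.imwrite('pics/w12c.png',cv2.resize(c['img'][80:280,180:400],None,fx=3,fy=3,interpolation=cv2.INTER_CUBIC))
E
```

```text
t 21.3667 C now [-74.8  -0.6  -4.4] dp [-25.    3.3  64.5] turn [ 0.002  0.005 -0.002] F [-1.4 -0.1  0. ] open 0.008
```

View pics/w12c.png

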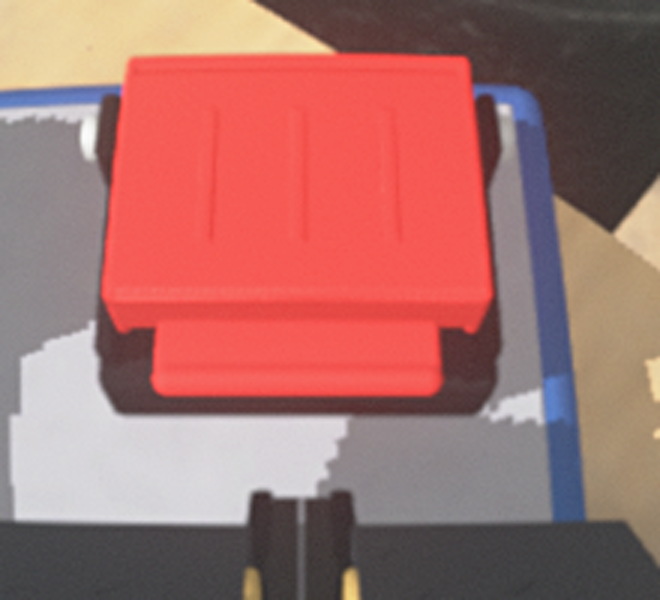

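The guard is shut again. The force at the stop, (−3.6, +1.2) N, points along the normal of a bat leaning away, so it was the toggle at ON that stopped the finger. I'll move clear and make the final checks.

send_rows --fingers '[0, 0, 0, 0, 0, 0, 0, 0, 0, 0]' --dp '[[-10, 1, 2], [-22, 2, 10], [-30, 3, 30], [-40, 0, 55], [-50, -5, 80], [-60, -15, 100], [-70, -30, 115], [-80, -50, 125], [-85, -65, 130], [-85, -65, 130]]' --turn '[[0, 0, 0], [0, 0, 0], [0, 0, 0], [0, 0.05, 0], [0, 0.1, 0], [0, 0.15, 0], [0, 0.2, 0], [0, 0.2, 0], [0, 0.2, 0], [0, 0.2, 0]]'

```text
time_s: 22.25
position: [0.461, -0.2375, 0.1748]
tcp_rot: [[0.412, 0.906, -0.095], [-0.046, -0.083, -0.995], [-0.91, 0.414, 0.008]]
force: [0.8, 1.0, 0.2]
opening: 0.004
```

```bash
python3 - <<'E'
from h import *
s=bot.read_state(); print(s['time_s'],s['position'].round(3),s['force'].round(1))
t=dict(bot.capture('top')); cv2.imwrite('pics/t13.png',t['img']); np.savez('t13.npz',**t)
sc=dict(bot.capture('scene')); cv2.imwrite('pics/s13.png',sc['img'])
c=wshot('w13')
P=pts(t); m=big(hsvm(t['img'],175,4,190,120)); h=toH(P[m]); print('guard',np.percentile(h,[1,50,99],axis=0).round(1).tolist())
m=hsvm(t['img'],4,20,170,120); m&=(P[...,1]<.02)&(P[...,1]>-.15)&(P[...,0]>.5)&(P[...,2]>.1); ct=np.argwhere(m)[:,::-1]
print(m.sum(),rect(cast(t,ct,.129)),np.median(P[m][:,2]))
E
```

```text
22.25 [ 0.461 -0.238  0.175] [0.8 1.  0.2]
guard [[-56.0, -31.6, 5.6], [-26.8, 1.3, 19.1], [2.6, 33.1, 23.8]]
198 (array([587.57659912, -67.49707031]), (27.069255828857422, 47.900081634521484), 83.6536865234375) 0.12861739037142805
```

View pics/t13.png

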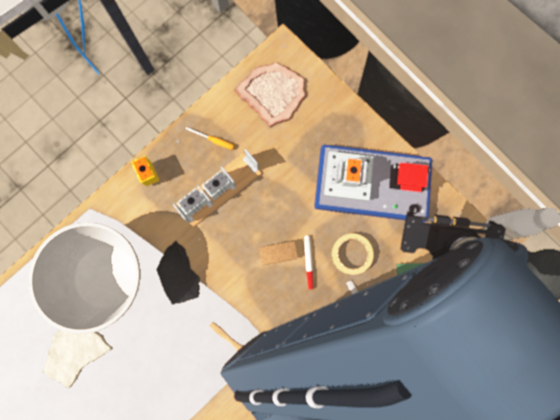

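View pics/s13.png

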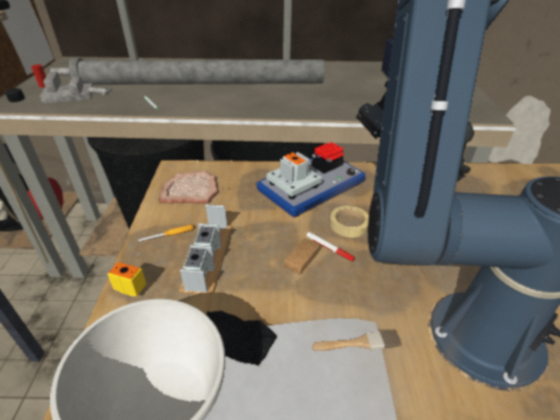

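View pics/w13.png

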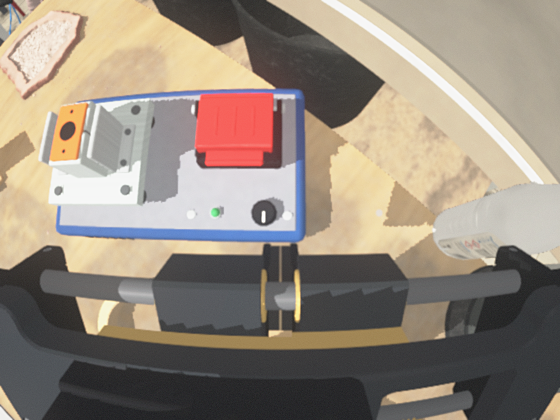

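The last views show everything in order:
- **Flask:** in the seat at (354,172) in the top view, its top at 0.1286 m.
- **Guard:** shut at (412,178), with the same heights as at the start.
- **Rack:** the grey flasks are still in it at (217,183) and (192,202).
- **Arm and bystanders:** the bystanders look undisturbed and the arm is clear.

Handing in.

```bash
python3 -c "
from rig import bot
print(bot.hand_in())"
```

```text
the job is handed in; nothing more can be done
None
```

The orange flask is in the vibrator's recess, fully home, and the toggle was then pushed to ON with the guard shut again after it. I handed the job in at about 22 s of the 64 s allowed; the hand-in reports no verdict.

- **Loading:** I took the flask from the rack by its 60 mm faces, set it down on the bare table, and regripped it by its 38 mm ends. It went into the recess without catching. Contact came at exactly the expected home height, with about 9 N. Its top was last measured at 0.1286 m against 0.129 m expected.
- **Switching on:** With the jaws closed and tilted, I lifted the guard by its lip and pushed the toggle over from beneath. I then withdrew, and the guard measured the same as it did before lifting.
- **Not seen directly:** I could not see the toggle under the shut guard. That it is ON rests on touch: the finger met a firm 3.6 N stop within half a millimetre of where the ON position should be, pressing back in the direction expected of a toggle leaning away.
- **Rest of the table:** In the last pictures both grey flasks are still in the rack, and the yellow look-alike and the other things on the table look undisturbed. The wax bar was partly hidden behind the arm. No check failed.

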